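# Set up the rocking vial mixer

### The job

Get the rocking mixer ready and running: draw its tailstock back, lay the carrier bar in the two open bearings with the square end in the drive head and the pointed round end in the tailstock, and push the tailstock home so the bar is held in both sockets. Then hang every vial carrier on the bench astride the bar, hanging straight down with its slot fully down on the bar and clear of the bearings, and finally press the green start button. Leave the bottles, the beaker and the pin rack where they stand.

Things in the scene. Friction and masses are not known exactly. Their poses are not given: they have to be found in the camera images.
- mixer: Fixed rocking mixer: base plate 104 mm (x) by 490 mm (y), its top 15 mm above the bench; origin on the bench under the bar axis. Its y axis runs along the bar axis towards the white drive head (96 x 90 mm, 120 mm high, inner face at y = +140 mm). The bar axis is at x = 0, 85 mm above the bench. The tailstock slides along y at the other end.
- drive_socket (a point): Mouth of the drive socket, on the bar axis, at mixer y = +126 mm. From here a closed square socket 15 mm wide runs 14 mm deeper (+y) to its end wall; an open-topped channel with flared lips (lip tops 98 mm above the bench, 40 mm over both) runs 22 mm out (-y). The floor of both is 6 mm below the axis: the square end seats with its flats level and upright.
- tailstock (a joint): Tailstock slide, m: 0 = run in to its inner stop, 0.046 = drawn back (mixer -y) to its outer stop. Stays where left, about 4 N to slide. At 0.046 the bar fits between the two closed sockets with 12 mm to spare in all and can be laid in from above; then pushing the tailstock in pushes the bar into the drive socket. With the bar home it reads about 0.006.
- tail_cup (a point): Mouth of the tailstock's closed cup, on the bar axis; moves with the tailstock, at mixer y = -130 mm minus the joint value. The cup, 11 mm wide, runs 14 mm deeper (-y) to its end wall; an open-topped channel with flared lips runs 26 mm out (+y). Floor 4 mm below the axis, for the bar's round journal.
- tail_grip (a point): Centre of the tailstock's black upright push handle, 132 mm above the bench: a block 16 mm (mixer x) by 20 mm (mixer y), its top 152 mm and its foot 110 mm above the bench.
- bar: Loose steel carrier bar, 290 mm long, about 280 g, at first lying on the bench with its axis 6 mm up. Origin on its axis at mid length, y axis towards the drive end. Square, 12 x 12 mm, from y = -101 mm to the drive end at +145 mm; the rest is a round journal 8 mm thick, 38 mm long, with a 6 mm pointed nose to -145 mm. Balances near y = +15 mm.
- bar_drive (a point): Centre of the end face of the bar's square drive end.
- bar_tail (a point): Tip of the bar's pointed tail end.
- carrier1: Loose vial carrier, 130 g, upright: a grey plastic saddle with a red-capped vial in a cup on each side. Origin at the centre of its underside, z up; 85 mm in x, 38 mm in y. A slot 15 mm wide along y, open downwards with a flared mouth; its roof is 58 mm above the origin. Cap tops are at 60 mm, the 25 mm wide bridge top at 64 mm; above it a grip tab, 12 mm thick in x, 28 mm in y, rises to 107 mm.
- carrier2: Vial carrier like carrier1. Three or four of the carriers are present. Each is alike when turned by half a turn. Hung on the bar, with its y along the bar and its slot roof resting on the bar's top, its origin is 33 mm above the bench.
- carrier3: Vial carrier like carrier1.
- carrier4: Vial carrier like carrier1.
- start (a joint): Travel of the green start button, m: 0 = up, 0.006 = fully down (about 5 N); springs back.
- start_top (a point): Centre of the top of the green start button, 13 mm radius, on top of the drive head.
- reagent1: Amber bottle with white cap, 52 mm across, 105 mm tall, origin under its base. To be left alone.
- reagent2: Another such amber bottle. To be left alone.
- pin_rack: Red pin rack, 105 x 150 mm, 66 mm tall, origin under its base. To be left alone.
- beaker: Glass beaker, 90 mm across, 115 mm tall, origin under its base. To be left alone.
Not all that is in view belongs to the job. Leave any yellow look-alike of the carrier4 alone.

How it is judged:
By the outcome, as a careful person would: the job done as asked, in the order asked, and still so for the second after the job is handed in, with the robot touching nothing.
Of carrier1, carrier2, carrier3, carrier4 only 3 to 4 are there at a start; the rules pass over those that are not, and their reading is None.
At some moment in a run one of bar, carrier1, carrier2, carrier3, carrier4 may be knocked a few centimetres aside while the robot is not near it.
Once in a run the grip may slacken for a moment while it holds something.
It also fails if it takes over 210 s, if anything falls off the work surface, if the arm or the gripper's body presses on something with over 40 N, if the wrist force passes 120 N, or if a joint passes its speed limit or range.

### The arm

A 6-joint arm with a two-finger parallel gripper is mounted at the origin on the work surface. World frame = base frame: x ahead of the robot, y to its left, z up, the work surface at z = 0. Lengths are in mm, angles in rad, forces in N, time in s.
With the tool pointing down it reaches from about 400 to 925 mm from the base axis. Payload 12.5 kg.
Tool frame: the origin (TCP) lies at the very end of the fingers, on their centre line; the grasp point (between the pads) lies 19 mm behind it; z points along the fingers, y is the line along which they close (so a half turn about z gives the same grasp; the last joint's range is limited). The gripper opens to 95 mm and grips with 3 to 60 N. Pads are 20 mm wide; open, the fingers measure 119 mm over their backs; the gripper's body (75 mm by 180 mm) begins 59 mm behind the grasp point.
Start: joints at [1.104, 0.491, 1.559, -0, 1.092, -0.106], TCP at [220.624, 584.784, 214.661] pointing down, gripper open.
Joint ranges: [-3.1, 3.1], [-0.84, 2.19], [0.05, 2.79], [-1.13, 4.28], [0.06, 2.93], [-2.69, 2.69]. Speed limits (rad/s): [2.22, 2.22, 2.79, 3.14, 3.14, 3.14].

### API

Orientations are given as [roll, pitch, yaw] about the fixed x, y, z axes, in that order (R = Rz(yaw) Ry(pitch) Rx(roll)).
In Python, from workcell import ctrl gives the robot as it stands.
- The arm moves only by the tool drive_tool, never from a script. Its argument "rows" is one flat list of numbers, 7 for each row, row after row: the shift along the tool's x, y, z in mm, then the turn, a rotation vector about the tool's x, y, z in degrees, then the opening, from -1 (shut) to 1 (fully open), so that 0 is half open. A call has 1 to 20 rows; each row shifts and turns the commanded pose from where the row before left it, along the tool's axes as they then stand; what a row does not reach is not made up. A row lasts 1/12 s, in which the tool goes at most 41.7 mm and 7.16 degrees, less where a joint would pass 70% of its speed; a pose out of reach is approached as far as the arm can. A call with a gripper value outside its range is refused whole. The fingers move at their own pace and stop on an object; "newtons" is the grip in N (left out, the last holds). Time passes only in rows, so rows that do not move let the fingers close. It gives the time, the measured TCP pose, the force, the opening and the grip force at its end, in the units of the state.
- ctrl.state(): the state, without advancing time (a new reading comes with each control period).
- ctrl.read_camera(name): name is "scene" or "top" or "wrist"; returns a dict with "image" (480x640x3 uint8, red, green, blue), "camera_matrix" (3x3 intrinsics, pixels), "T" (4x4, takes a point from camera to world coordinates); the wrist camera has in their place "tool_from_camera" (4x4, takes a point from camera to tool coordinates, whose origin is the TCP and whose axes are the flange's). Camera axes: x right, y up, looking along -z (the intrinsics and any distortion apply to the point x, -y, -z); pixel columns grow to the right and rows downward; lengths in mm; the calibration is good to about 2 mm. The wrist camera is an equidistant fisheye: a pixel r from the principal point sees the ray r / f radians off the axis. A picture is of the moment at which its call begins: read the wrist's pose just before it. There is no depth.
- ctrl.job_done(): hands the job in; it is judged then, once.
The state is a dict: "t": time; "joints": joint angles; "qvel": joint speeds; "tau": joint torques, N m; "position": TCP position; "ee_rot": TCP orientation; "wrist_force": force on the tool from outside, world axes, zero at the start; "ft_torque": the same for the moment, N m; "finger_gap": finger opening in mm; "finger_force": force on a finger pad.
Only numpy, scipy, OpenCV 4.12 (cv2) and the standard library are available. Lean on these libraries where they do the work, as an engineer would, in place of code of your own. Each camera call takes 0.05 s, during which the arm holds its last target. There are 200 camera calls.

## Working session

There is one attempt and no reset: what is moved stays moved. The work goes in short steps, Python scripts to look and compute and a tool call to move; the robot and the scene stay as the last step left them, time stands still between calls to the robot, and variables do not carry over. Pictures are saved under pics/ and viewed, at most 14 in all, crops included, and the job is handed in when it is done.

Besides the shell and the picture viewer there is one more tool, called as a command line: name --argument value ..., lists and objects as JSON in quotes. drive_tool: Moves the arm, as the interface text tells. Its arguments: {"type":"object","properties":{"rows":{"type":"array","items":{"type":"number"}},"newtons":{"type":"number"}},"required":["rows"]}

```bash
mkdir -p pics; ls; cat > h.py <<'E'
import numpy as np, cv2
from workcell import ctrl
def snap(name,fn=None):
    s=ctrl.state(); c=ctrl.read_camera(name)
    if fn: cv2.imwrite('pics/'+fn,c['image'][:,:,::-1])
    np.savez('pics/'+name+'.npz',s_pos=s['position'],s_rot=s['ee_rot'],**c)
    return c
def proj(c,P):
    T=np.linalg.inv(np.array(c['T'])); p=T[:3,:3]@np.array(P,float)+T[:3,3]
    p=p*[1,-1,-1]; q=np.array(c['camera_matrix'])@p; return q[:2]/q[2]
def ray(c,uv,z):
    K=np.array(c['camera_matrix']);T=np.array(c['T'])
    d=np.linalg.inv(K)@[uv[0],uv[1],1]; d=T[:3,:3]@(d*[1,-1,-1]); o=T[:3,3]
    return o+d*(z-o[2])/d[2]
E
python3 - <<'E'
from h import *
print(ctrl.state())
for n in ('scene','top','wrist'):
    c=snap(n,n+'0.png'); print(n,[ (k,np.round(v,3).tolist()) for k,v in c.items() if k!='image'])
E
```

```text
pics
{'t': 0.0, 'joints': array([ 1.10437688e+00,  4.91547259e-01,  1.55946090e+00, -4.23076523e-05,
        1.09169246e+00, -1.05603291e-01]), 'qvel': array([-0.00057483,  0.00013614, -0.00024777,  0.00138636, -0.00155003,
       -0.00023496]), 'tau': array([ 2.10161379e-03, -6.12657881e+01, -2.58184183e+01,  6.92919712e-02,
        4.81919374e-02, -9.63474668e-05]), 'position': array([220.5263931 , 584.53566234, 214.06544825]), 'ee_rot': array([-3.14048691e+00, -7.94735376e-05,  2.78079598e+00]), 'wrist_force': array([0.51526028, 0.87422524, 0.88521147]), 'ft_torque': array([ 0.01038228, -0.00744552, -0.00964239]), 'finger_force': 0.0, 'finger_gap': 95.17104138100103}
scene [('camera_matrix', [[537.237, 0.0, 319.687], [0.0, 537.237, 242.569], [0.0, 0.0, 1.0]]), ('T', [[-0.556, -0.579, 0.596, 1229.61], [0.831, -0.386, 0.4, 482.068], [-0.002, 0.718, 0.696, 925.265], [0.0, 0.0, 0.0, 1.0]])]
top [('camera_matrix', [[507.829, 0.0, 321.943], [0.0, 507.829, 232.163], [0.0, 0.0, 1.0]]), ('T', [[0.137, 0.97, -0.2, 281.09], [-0.991, 0.135, -0.022, 19.334], [0.006, 0.201, 0.98, 1237.935], [0.0, 0.0, 0.0, 1.0]])]
wrist [('camera_matrix', [[371.648, 0.0, 316.002], [0.0, 371.648, 236.946], [0.0, 0.0, 1.0]]), ('tool_from_camera', [[-0.001, 0.963, 0.271, 76.285], [1.0, 0.001, 0.001, -0.04], [0.0, 0.271, -0.963, -170.168], [0.0, 0.0, 0.0, 1.0]])]
```

View pics/top0.png

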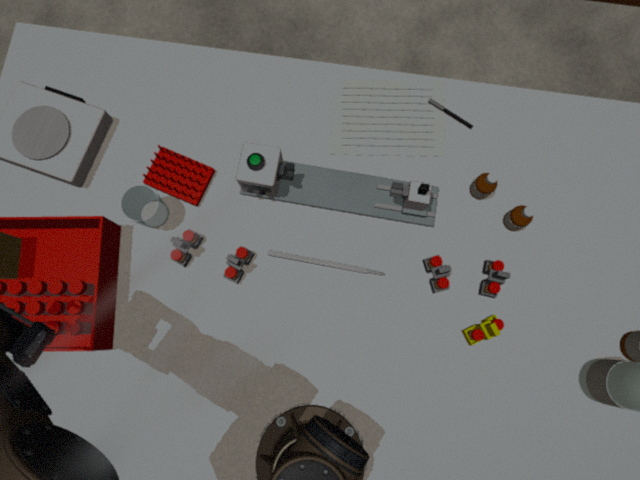

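View pics/scene0.png

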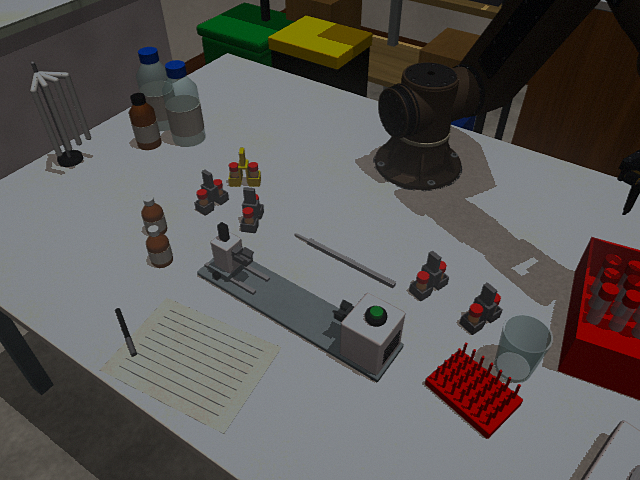

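Top view: drive head with button at (255,160), tailstock handle at (423,188), bar from the square end (269,254) to the point (384,273), grey carriers near (187,247), (240,264), (437,273) and (493,278), and a yellow decoy at (483,330). The scene view agrees. Next I'll enlarge and measure.

```bash
cat > m.py <<'E'
from h import *
c=dict(np.load('pics/top.npz')); im=c['image']
g=im[125:315,155:535]; cv2.imwrite('pics/crop1.png',cv2.resize(g,None,fx=2.1,fy=2.1,interpolation=cv2.INTER_CUBIC)[:,:,::-1])
hsv=cv2.cvtColor(im,cv2.COLOR_RGB2HSV)
def blobs(m,lo,hi,z,name):
    n,l,st,ce=cv2.connectedComponentsWithStats(m.astype(np.uint8))
    for i in range(1,n):
        if lo<st[i,4]<hi: print(name,ce[i].round(1),st[i,4],ray(c,ce[i],z).round(1)[:2])
H,S,V=[hsv[:,:,i].astype(int) for i in range(3)]
blobs((H>50)&(H<75)&(S>150)&(V>70),30,1000,126,'green')
blobs(((H<6)|(H>174))&(S>170)&(V>120),40,400,60,'red')
for uv in [(269,254),(384,273)]: print('bar',ray(c,uv,6).round(1))
E
python3 m.py
```

```text
green [254.5 159.4] 88 [656. 221.]
red [177.3 177.5] 257 [607.1 410.2]
red [173.7 184.6] 265 [588.1 415.4]
red [170.1 191.3] 214 [570.6 420.7]
red [241.1 251.9] 76 [448.6 226.8]
red [436.4 260.6] 80 [ 491.4 -229.6]
red [498.2 265.1] 73 [ 500.7 -374.2]
red [229.9 271.8] 77 [398.6 244.8]
red [443.5 282.3] 81 [ 442.8 -250.7]
red [494.5 287.3] 83 [ 447.6 -369. ]
red [ 72.6 310. ] 52 [262.7 585.8]
red [ 53.7 318.1] 263 [238.9 624.3]
red [498.9 323.2] 55 [ 366.9 -384.7]
red [477.8 334.4] 85 [ 335.2 -338.7]
red [ 72.4 340.5] 380 [195.9 570.3]
red [ 62.1 349.2] 49 [173.9 588.8]
bar [460.6 167.8   6. ]
bar [ 452.9 -117.1    6. ]
```

View pics/crop1.png

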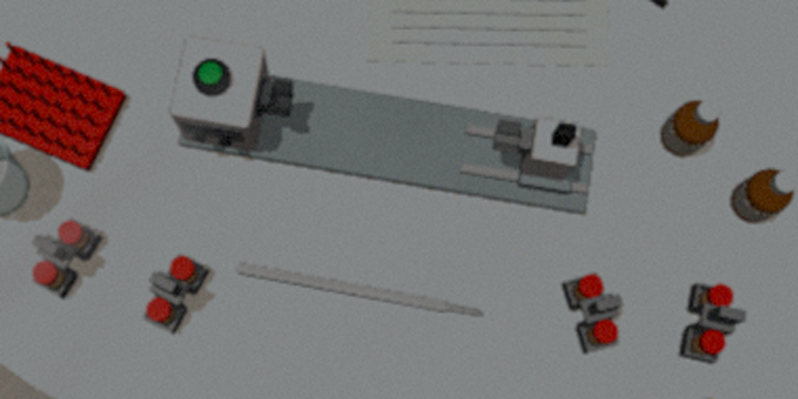

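Enlarged: plate corners at crop (180,143), (585,212), (595,130); carriers' slots run roughly along the bar direction with varied yaws; the fourth carrier's caps are at (71,233) and (46,272), partly behind the beaker.

```bash
cat > m2.py <<'E'
from h import *
c=dict(np.load('pics/top.npz'))
f=lambda u,v,z: ray(c,(155+(u+.5)/2.1-.5,125+(v+.5)/2.1-.5),z)[:2].round(1)
for n,u,v,z in [('pl_rb',585,212,15),('pl_rt',595,130,15),('pl_lb',180,143,15),('head tl',188,37,120),('head tr',267,46,120),('head bl',173,118,120),('head br',250,130,120),('handle top',564,133,152),('handle b',562,145,132),('chan r',494,148,98),('chan L',290,92,98),
 ('tabA',50,250,60),('capA1',71,233,60),('capA2',46,272,60)]:
    print(n,f(u,v,z))
E
python3 m2.py
```

```text
pl_rb [ 585.  -223.5]
pl_rt [ 686.5 -226.1]
pl_lb [602.  261.6]
head tl [696.  252.6]
head tr [697.7 164.3]
head bl [601.3 253.2]
head br [599.5 167.8]
handle top [ 633.3 -166.3]
handle b [ 626.1 -168.9]
chan r [ 622.8 -100.2]
chan L [655.7 133.3]
tabA [447.4 375.8]
capA1 [469.7 356.2]
capA2 [422.3 375.4]
```

View pics/wrist0.png

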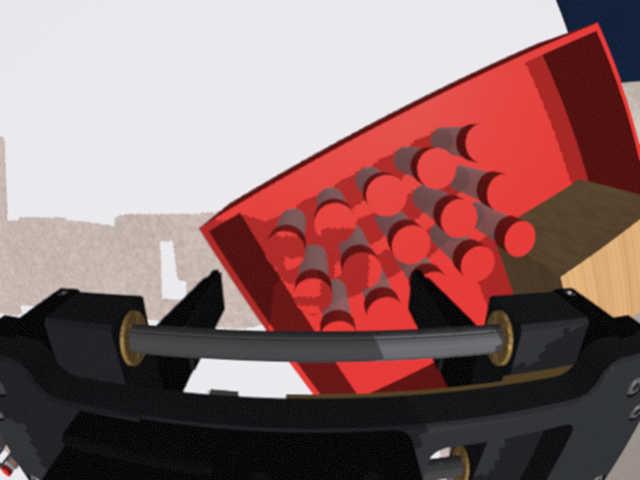

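Wrist view: only the red crate, which isn't part of the job. I'll move to a viewpoint over the mixer.

drive_tool --rows '[0, 0, -4, 0, 0, 7.1, 1, 0, 0, -4, 0, 0, 7.1, 1, 0, 0, -4, 0, 0, 7.1, 1, 0, 0, -4, 0, 0, 7.1, 1, 0, 0, -4, 0, 0, 7.1, 1, 0, 0, -4, 0, 0, 7.1, 1, 0, 0, -4, 0, 0, 7.1, 1, 0, 0, -4, 0, 0, 7.1, 1, 0, 0, -4, 0, 0, 7.1, 1, 0, 0, -4, 0, 0, 7.4, 1, -31, 20, -3, 0, 0, 0, 1, -31, 20, -3, 0, 0, 0, 1, -31, 20, -3, 0, 0, 0, 1, -31, 20, -3, 0, 0, 0, 1, -31, 20, -3, 0, 0, 0, 1, -31, 20, -3, 0, 0, 0, 1, -31, 20, -3, 0, 0, 0, 1, -31, 20, -3, 0, 0, 0, 1, -31, 20, -3, 0, 0, 0, 1, -31, 20, -3, 0, 0, 0, 1]'

```text
t: 1.82
position: [411.6, 267.2, 284.8]
ee_rot: [3.142, -0.0, 1.541]
wrist_force: [0.1, 0.4, -0.6]
finger_gap: 95.0
finger_force: 0.0
```

drive_tool --rows '[-31, 20, 0, 0, 0, 0, 1, -31, 20, 0, 0, 0, 0, 1, -31, 20, 0, 0, 0, 0, 1, -31, 20, 0, 0, 0, 0, 1, -31, 20, 0, 0, 0, 0, 1, -31, 20, 0, 0, 0, 0, 1, -31, 20, 0, 0, 0, 0, 1, -31, 20, 0, 0, 0, 0, 1, 0, 0, 0, 0, 0, 0, 1, 0, 0, 0, 0, 0, 0, 1]'

```text
t: 2.65
position: [563.9, 14.6, 283.9]
ee_rot: [-3.141, -0.0, 1.538]
wrist_force: [0.7, 0.5, -0.1]
finger_gap: 95.3
finger_force: 0.0
```

```bash
cat >> h.py <<'E'
from scipy.spatial.transform import Rotation as Ro
def wray(c,uv,z,p=None,r=None):
    """wrist pixel -> world point at height z"""
    K=c['camera_matrix']; p=c['s_pos'] if p is None else p; r=c['s_rot'] if r is None else r
    v=(np.array(uv,float)-K[:2,2])/K[0,0]; t=np.linalg.norm(v)
    d=np.r_[v/t*np.sin(t),np.cos(t)]*[1,-1,-1]
    T=c['tool_from_camera']; R=Ro.from_euler('xyz',r).as_matrix()
    o=R@T[:3,3]+p; d=R@T[:3,:3]@d; return o+d*(z-o[2])/d[2]
def wld(n='wrist'): return dict(np.load('pics/%s.npz'%n))
E
python3 - <<'E'
from h import *
c=snap('wrist','w1.png'); s=ctrl.state(); print(s['t'],s['position'],s['ee_rot'])
E
```

```text
2.7 [563.38602914  15.73956887 284.11137212] [-3.14046459e+00 -3.07715898e-04  1.53909154e+00]
```

View pics/w1.png

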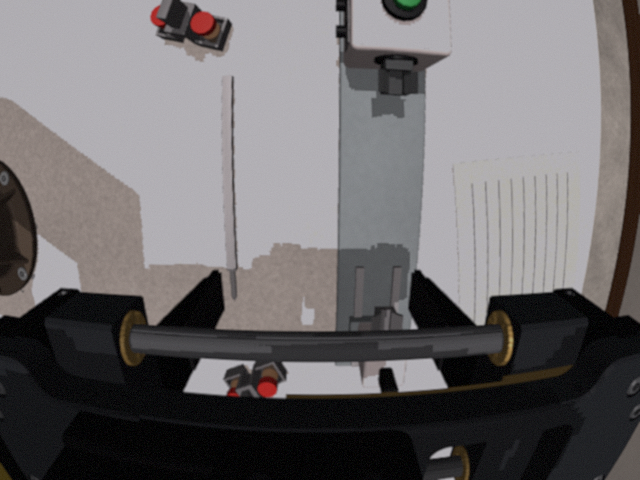

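The wrist view shows the bar from (228,77) to its tip at (235,298), plate edges near columns 340 and 423, the head front edge at (345,52)-(448,57), the drive channel at (397,78), and the button at (405,2).

```bash
python3 - <<'E'
from h import *
c=wld()
for n,u,v,z in [('bar d',228.5,77,10),('bar mid',230,170,12),('tip',235,298,6),('plL',341,110,15),('plL',338,240,15),('plR',425.5,110,15),('plR',418,240,15),('headtop L',345,50,120),('headtop R',448,57,120),('chan front L',380,95,98),('chan front R',414,97,98),('rail end L',360,267,98),('rail end R',396.5,268,98),('button',404,0,130),('handle',388,375,152)]:
    print(n,wray(c,(u,v),z).round(1))
im=c['image']; cv2.imwrite('pics/crop2.png',cv2.resize(im[0:330,200:460],None,fx=2.3,fy=1.8,interpolation=cv2.INTER_CUBIC)[:,:,::-1])
g=cv2.GaussianBlur(cv2.cvtColor(im,cv2.COLOR_RGB2GRAY),(3,3),0).astype(int)
for v in (110,150,200,225): print(v,g[v,215:245].tolist(),g[v,332:348].tolist(),g[v,412:432].tolist())
E
```

```text
bar d [464.1 167.7  10. ]
bar mid [460.7  54.   12. ]
tip [ 449.7 -117.1    6. ]
plL [596.2 119.6  15. ]
plL [588.8 -37.6  15. ]
plR [697.9 120.3  15. ]
plR [690.4 -41.1  15. ]
headtop L [594.6 168.  120. ]
headtop R [690.5 164.9 120. ]
chan front L [628.3 128.5  98. ]
chan front R [661.8 127.2  98. ]
rail end L [606.8 -42.9  98. ]
rail end R [645.2 -45.6  98. ]
button [648.7 215.4 130. ]
handle [ 631.2 -141.3  152. ]
110 [176, 177, 176, 176, 176, 173, 167, 162, 160, 160, 161, 162, 163, 165, 164, 150, 124, 109, 128, 158, 174, 176, 176, 176, 176, 175, 175, 175, 176, 176] [176, 176, 176, 177, 176, 171, 150, 121, 109, 117, 128, 132, 133, 134, 135, 135] [133, 132, 132, 133, 133, 132, 131, 130, 129, 129, 127, 128, 135, 150, 167, 175, 176, 176, 176, 176]
150 [176, 176, 176, 176, 175, 170, 161, 154, 155, 157, 158, 157, 158, 158, 158, 149, 123, 97, 103, 136, 164, 175, 177, 177, 177, 176, 176, 175, 176, 176] [176, 176, 176, 177, 175, 162, 137, 115, 112, 123, 131, 134, 134, 134, 133, 134] [130, 130, 130, 130, 130, 131, 131, 131, 131, 129, 126, 131, 148, 167, 175, 176, 176, 176, 177, 177]
200 [177, 177, 177, 176, 176, 176, 176, 172, 165, 159, 156, 156, 156, 156, 156, 155, 147, 122, 97, 104, 138, 166, 176, 177, 176, 176, 176, 176, 176, 176] [177, 177, 177, 176, 171, 155, 131, 115, 117, 127, 133, 134, 133, 132, 133, 134] [127, 127, 127, 127, 126, 126, 127, 126, 127, 138, 158, 173, 177, 176, 176, 176, 176, 177, 176, 176]
225 [176, 176, 176, 176, 176, 176, 176, 174, 166, 154, 149, 150, 151, 152, 152, 152, 150, 138, 112, 92, 105, 140, 165, 175, 177, 177, 176, 176, 176, 176] [177, 177, 177, 175, 166, 142, 118, 111, 119, 127, 130, 130, 131, 132, 132, 131] [126, 126, 126, 125, 125, 124, 124, 134, 153, 169, 176, 177, 176, 176, 176, 176, 176, 176, 176, 176]
```

View pics/crop2.png

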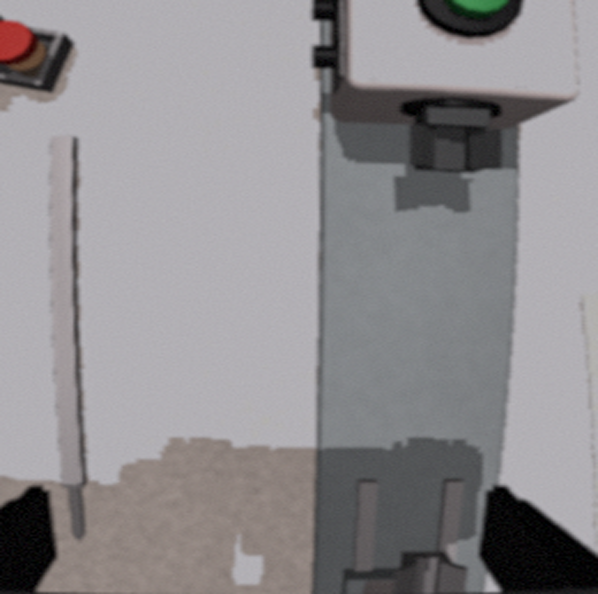

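drive_tool --rows '[-30, 12.7, 4, 0, 0, 0.5, 1, -30, 12.7, 4, 0, 0, 0, 1, -30, 12.7, 4, 0, 0, 0, 1, -30, 12.7, 4, 0, 0, 0, 1, -30, 12.7, 4, 0, 0, 0, 1, -30, 12.7, 4, 0, 0, 0, 1, 0, 0, 24, 0, 0, 0, 1, 0, 0, 24, 0, 0, 0, 1, 0, 0, 24, 0, 0, 0, 1, 0, 0, 24, 0, 0, 0, 1, 0, 0, 24, 0, 0, 0, 1, 0, 0, 23, 0, 0, 0, 1, 0, 0, 0, 0, 0, 0, -1, 0, 0, 0, 0, 0, 0, -1, 0, 0, 0, 0, 0, 0, -1, 0, 0, 0, 0, 0, 0, -1, 0, 0, 0, 0, 0, 0, -1, 0, 0, 0, 0, 0, 0, -1]' --newtons 25

```text
t: 4.2
position: [633.3, -166.6, 118.8]
ee_rot: [3.14, 0.0, 1.532]
wrist_force: [0.5, 0.7, 0.0]
finger_gap: 60.7
finger_force: 0.0
```

drive_tool --rows '[0, 0, 0, 0, 0, 0, -1, 0, 0, 0, 0, 0, 0, -1, 0, 0, 0, 0, 0, 0, -1, 0, 0, 0, 0, 0, 0, -1, 0, 0, 0, 0, 0, 0, -1, 0, 0, 0, 0, 0, 0, -1, 0, 0, 0, 0, 0, 0, -1, 0, 0, 0, 0, 0, 0, -1, 0, 0, 0, 0, 0, 0, -1, 0, 0, 0, 0, 0, 0, -1, 0, 0, 0, 0, 0, 0, -1, 0, 0, 0, 0, 0, 0, -1]'

```text
t: 5.2
position: [636.0, -166.8, 117.6]
ee_rot: [3.135, 0.001, 1.532]
wrist_force: [19.3, -0.4, -8.2]
finger_gap: 16.2
finger_force: 25.0
```

drive_tool --rows '[0, 2, 0, 0, 0, 0, -1, -4, 0, 0, 0, 0, 0, -1, -4, 0, 0, 0, 0, 0, -1, -4, 0, 0, 0, 0, 0, -1, -4, 0, 0, 0, 0, 0, -1, 0, 0, 0, 0, 0, 0, -1]'

```text
t: 5.7
position: [635.5, -183.0, 117.6]
ee_rot: [3.139, 0.0, 1.532]
wrist_force: [7.9, -0.6, -3.7]
finger_gap: 16.0
finger_force: 25.0
```

drive_tool --rows '[-4, 1, 0, 0, 0, 0, -1, -4, 0, 0, 0, 0, 0, -1, -4, 0, 0, 0, 0, 0, -1, 0, 0, 0, 0, 0, 0, -1]'

```text
t: 6.03
position: [635.1, -191.1, 117.4]
ee_rot: [-3.141, -0.006, 1.532]
wrist_force: [5.3, 22.4, 1.5]
finger_gap: 15.9
finger_force: 25.0
```

drive_tool --rows '[3, 0, 0, 0, 0, 0, 0, 0, 0, 0, 0, 0, 0, 0, 0, 0, 0, 0, 0, 0, 0.1, 0, 0, 0, 0, 0, 0, 0.1, 0, 0, -20, 0, 0, 0, 0.1, 0, 0, -30, 0, 0, 0, 0.1, 0, 0, -30, 0, 0, 0, 0.1, 28, -23.3, 0, 0, 0, 0, 0.1, 28, -23.3, 0, 0, 0, 0, 0.1, 28, -23.3, 0, 0, 0, 0, 0.1, 28, -23.3, 0, 0, 0, 0, 0.1, 28, -23.3, 0, 0, 0, 0, 0.1, 28, -23.3, 0, 0, 0, 0, 0.1, 28, -23.3, 20, 0, 0, 0, 0.1, 28, -23.3, 20, 0, 0, 0, 0.1, 0, 0, 10, 0, 0, 0, 0.1, 0, 0, 0, 0, 0, 0, 0.1]'

```text
t: 7.45
position: [456.0, 40.3, 146.5]
ee_rot: [-3.139, -0.0, 1.534]
wrist_force: [1.0, 0.9, -0.2]
finger_gap: 52.3
finger_force: 0.0
```

```bash
python3 - <<'E'
from h import *
c=snap('wrist','w2.png'); s=ctrl.state(); print(s['t'],s['position'],s['ee_rot'],s['finger_gap'])
E
```

```text
7.5 [457.36278695  39.48903786 147.46470316] [-3.14081597e+00  8.28249427e-05  1.53268668e+00] 52.31489521570562
```

View pics/w2.png

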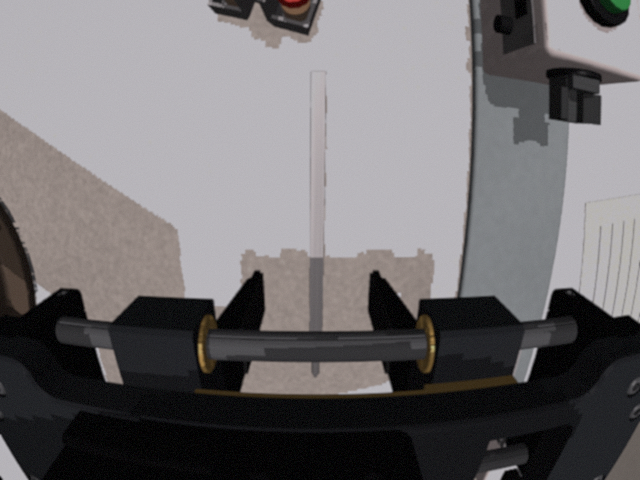

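The bar runs from its drive end at (318,72) to its tip at (315,374), straight between the fingers.

```bash
python3 - <<'E'
from h import *
c=wld(); g=cv2.GaussianBlur(cv2.cvtColor(c['image'],cv2.COLOR_RGB2GRAY),(3,3),0).astype(int)
for v in (85,150,220): print(v,g[v,303:335].tolist())
for n,u,v,z in [('bar d',318,72,10),('150',317.5,150,12),('220',317,220,12),('tip',315.5,375,6),('chanfront',575,122,98)]:
    print(n,wray(c,(u,v),z).round(1))
E
```

```text
85 [182, 182, 182, 183, 183, 181, 174, 167, 170, 177, 181, 181, 180, 179, 179, 180, 179, 178, 177, 178, 176, 171, 170, 175, 181, 183, 182, 181, 182, 182, 181, 181]
150 [182, 183, 182, 182, 182, 179, 169, 162, 168, 176, 177, 175, 173, 171, 170, 169, 169, 168, 168, 169, 168, 167, 171, 177, 180, 182, 182, 182, 183, 183, 183, 182]
220 [182, 182, 182, 182, 182, 179, 173, 169, 170, 171, 169, 165, 163, 163, 164, 163, 162, 161, 161, 160, 161, 165, 172, 180, 182, 182, 182, 183, 183, 183, 182, 182]
bar d [462.  168.8  10. ]
150 [459.2 104.1  12. ]
220 [456.6  45.5  12. ]
tip [ 449.  -117.6    6. ]
chanfront [637.7 130.5  98. ]
```

drive_tool --rows '[1, -1.2, 25, 0, 0, 0.4, 0.1, 0, 0, 30, 0, 0, 0, 0.1, 0, 0, 30, 0, 0, 0, 0.1, 0, 0, 30, 0, 0, 0, 0.1, 0, 0, 20, 0, 0, 0, 0.1, 0, 0, 7, 0, 0, 0, 0.1, 0, 0, 2.5, 0, 0, 0, 0.1, 0, 0, 0, 0, 0, 0, -1, 0, 0, 0, 0, 0, 0, -1, 0, 0, 0, 0, 0, 0, -1, 0, 0, 0, 0, 0, 0, -1, 0, 0, 0, 0, 0, 0, -1, 0, 0, 0, 0, 0, 0, -1, 0, 0, 0, 0, 0, 0, -1, 0, 0, 0, 0, 0, 0, -1, 0, 0, 0, 0, 0, 0, -1, 0, 0, 0, 0, 0, 0, -1]' --newtons 45

```text
t: 8.92
position: [456.4, 40.5, 3.4]
ee_rot: [3.141, -0.0, 1.525]
wrist_force: [-0.7, 0.8, 6.1]
finger_gap: 11.6
finger_force: 45.0
```

drive_tool --rows '[0, 0, -8, 0, 0, 0, -1, 0, 0, -20, 0, 0, 0, -1, 0, 0, -29, 0, 0, 0, -1, 0, 0, -29, 0, 0, 0, -1, 0, 0, -29, 0, 0, 0, -1, 0, 0, -29, 0, 0, 0, -1, -2.4, 26.8, 0, 0, 0, 0, -1, -2.4, 26.8, 0, 0, 0, 0, -1, -2.4, 26.8, 0, 0, 0, 0, -1, -2.4, 26.8, 0, 0, 0, 0, -1, -2.4, 26.8, 0, 0, 0, 0, -1, -2.4, 26.8, 0, 0, 0, 0, -1, -2.7, 26.9, 0, 0, 0, 0, -1, 0, 0, 0, 0, 0, 0, -1, 0, 0, 0, 0, 0, 0, -1]'

```text
t: 10.17
position: [643.1, 14.6, 146.5]
ee_rot: [-3.14, -0.0, 1.525]
wrist_force: [-0.2, -0.2, -2.9]
finger_gap: 11.6
finger_force: 45.0
```

```bash
python3 - <<'E'
from h import *
c=snap('wrist','w3.png'); s=ctrl.state(); print(s['t'],s['position'],s['ee_rot'],s['finger_gap'])
c=snap('scene'); im=c['image'][180:400,180:440]
a=cv2.resize(im,None,fx=1.54,fy=2.2*.991,interpolation=cv2.INTER_CUBIC)[:480]
w=wld()['image'][:480,230:630]
cv2.imwrite('pics/mix3.png',np.hstack([w,cv2.resize(im,(400,338),interpolation=cv2.INTER_CUBIC)[:480] if 0 else cv2.copyMakeBorder(cv2.resize(im,(400,338)),0,142,0,0,0)])[:,:,::-1])
E
```

```text
10.2167 [642.32189958  14.79043671 146.66022916] [-3.13979287e+00 -1.58185430e-04  1.52475340e+00] 11.478960996641764
```

View pics/mix3.png

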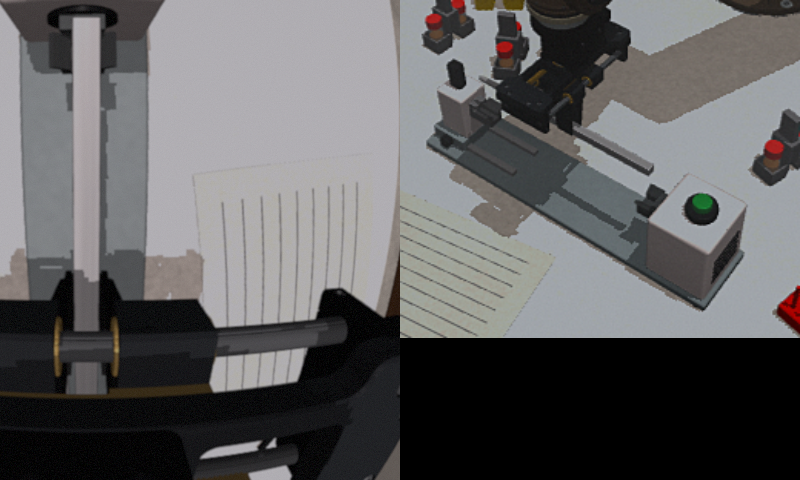

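The bar is held level. Its drive end is at (318,17) in the wrist frame, with the channel lips showing to either side at about (281,55) and (346,55), front edge at v≈70.

```bash
python3 - <<'E'
from h import *
c=wld()
for n,u,v,z in [('bar end',318,17,155),('bar@150',317,150,155),('lipL',281,60,98),('lipR',346,60,98),('front',346,70,98),('plL',251,200,15),('plR',376,200,15),('headfaceL ',295,0,120)]:
    print(n,wray(c,(u,v),z).round(1))
im=c['image'][0:150,220:420]; cv2.imwrite('pics/c3.png',cv2.resize(im,None,fx=4,fy=4,interpolation=cv2.INTER_CUBIC)[:,:,::-1])
E
```

```text
bar end [650.1 143.8 155. ]
bar@150 [646.9  84.3 155. ]
lipL [628.5 136.7  98. ]
lipR [666.1 134.9  98. ]
front [665.8 128.8  98. ]
plL [590.   40.3  15. ]
plR [693.7  35.4  15. ]
headfaceL  [639.1 166.1 120. ]
```

View pics/c3.png

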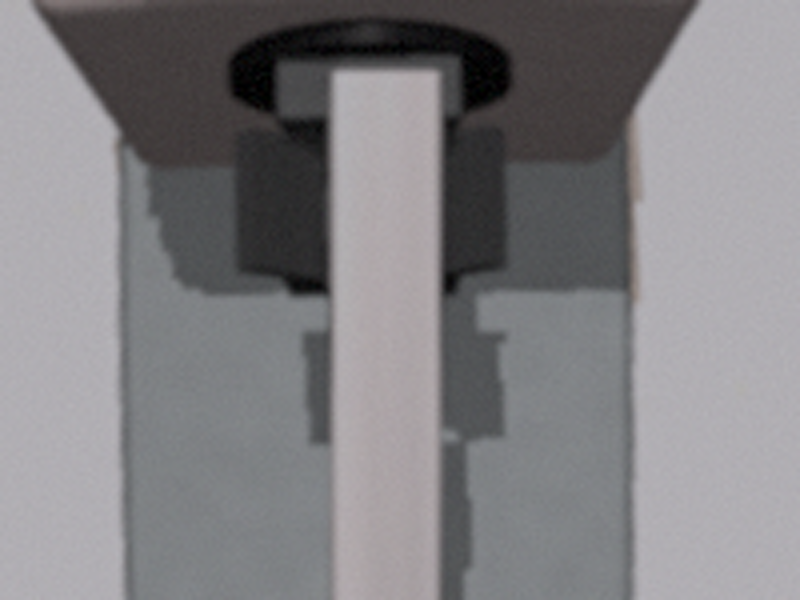

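drive_tool --rows '[1.5, 0, 10, 0, 0, -0.6, -1, 0, 0, 20, 0, 0, 0, -1, 0, 0, 16, 0, 0, 0, -1, 0, 0, 4, 0, 0, 0, -1, 0, 0, 3, 0, 0, 0, -1, 0, 0, 3, 0, 0, 0, -1, 0, 0, 0, 0, 0, 0, -1]'

```text
t: 10.85
position: [643.1, 16.3, 91.3]
ee_rot: [3.141, -0.0, 1.536]
wrist_force: [-0.1, 0.4, -2.9]
finger_gap: 11.7
finger_force: 45.0
```

drive_tool --rows '[0, 0, 2.5, 0, 0, 0, -1, 0, 0, 2.5, 0, 0, 0, -1, 0, 0, 2, 0, 0, 0, -1, 0, 0, 1.5, 0, 0, 0, -1, 0, 0, 0, 0, 0, 0, -1]'

```text
t: 11.27
position: [643.1, 16.2, 82.6]
ee_rot: [3.142, -0.0, 1.535]
wrist_force: [0.1, -0.3, -2.0]
finger_gap: 11.4
finger_force: 45.0
```

```bash
python3 - <<'E'
from h import *
snap('wrist'); s=ctrl.state(); print(s['position'],s['wrist_force'])
im=wld()['image'][0:150,220:420]
c=snap('scene'); sc=c['image'][195:345,190:420]
cv2.imwrite('pics/c4.png',np.hstack([cv2.resize(im,(400,300),interpolation=cv2.INTER_CUBIC),cv2.resize(sc,(400,300),interpolation=cv2.INTER_CUBIC)])[:,:,::-1])
E
```

```text
[643.1096452   16.25163807  82.62381575] [ 0.25225879  0.12588213 -3.28630355]
```

View pics/c4.png

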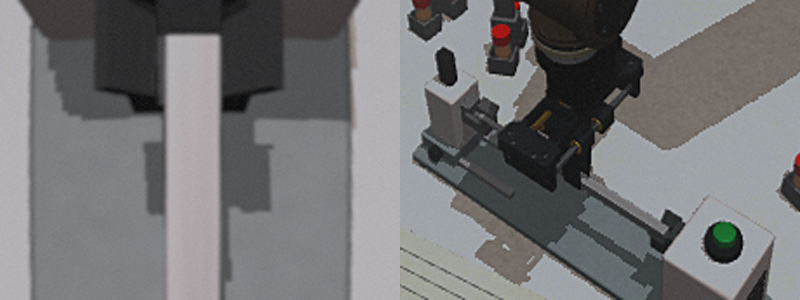

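The bar sits inside both channels (drive end at 193,35 in the left half) but its weight is still on the gripper. Lowering the last bit.

drive_tool --rows '[0, 0, 1, 0, 0, 0, -1, 0, 0, 1, 0, 0, 0, -1, 0, 0, 0, 0, 0, 0, -1]'

```text
t: 11.62
position: [643.2, 16.2, 81.8]
ee_rot: [3.141, 0.0, 1.535]
wrist_force: [-4.5, -0.0, 8.1]
finger_gap: 11.4
finger_force: 45.0
```

drive_tool --rows '[0, 0, -0.5, 0, 0, 0, -0.5, 0, 0, 0, 0, 0, 0, 0.1, 0, 0, 0, 0, 0, 0, 0.1, 0, 0, 0, 0, 0, 0, 0.1, 0, 0, -15, 0, 0, 0, 0.1, 0, 0, -28, 0, 0, 0, 0.1, 0, 0, -28, 0, 0, 0, 0.1, 0, 0, -28, 0, 0, 0, 0.1, -34.5, 0, 0, 0, 0, 0, 0.1, -34.5, 0, 0, 0, 0, 0, 0.1, -34.5, 0, 0, 0, 0, 0, 0.1, -34.5, 0, 0, 0, 0, 0, 0.1, -34.5, 0, 0, 0, 0, 0, 0.1, -34.5, 0, 0, 0, 0, 0, 0.1, 0, 0, 0, 0, 0, 0, 0.1]' --newtons 25

```text
t: 12.87
position: [635.3, -196.1, 179.8]
ee_rot: [3.141, 0.001, 1.531]
wrist_force: [0.5, -0.9, -0.4]
finger_gap: 52.5
finger_force: 0.0
```

drive_tool --rows '[0, 0, 25, 0, 0, 0, 0.1, 0, 0, 25, 0, 0, 0, 0.1, 0, 0, 13, 0, 0, 0, 0.1, 0, 0, 0, 0, 0, 0, -1, 0, 0, 0, 0, 0, 0, -1, 0, 0, 0, 0, 0, 0, -1, 0, 0, 0, 0, 0, 0, -1, 0, 0, 0, 0, 0, 0, -1, 0, 0, 0, 0, 0, 0, -1, 0, 0, 0, 0, 0, 0, -1, 0, 0, 0, 0, 0, 0, -1]'

```text
t: 13.78
position: [635.3, -190.6, 117.9]
ee_rot: [-3.141, 0.0, 1.535]
wrist_force: [-5.1, 0.5, 6.2]
finger_gap: 15.7
finger_force: 25.0
```

drive_tool --rows '[4, 0, 0, 0, 0, 0, -1, 4, 0, 0, 0, 0, 0, -1, 4, 0, 0, 0, 0, 0, -1, 4, 0, 0, 0, 0, 0, -1, 4, 0, 0, 0, 0, 0, -1, 4, 0, 0, 0, 0, 0, -1, 4, 0, 0, 0, 0, 0, -1, 0, 0, 0, 0, 0, 0, -1]'

```text
t: 14.45
position: [636.2, -162.7, 117.9]
ee_rot: [-3.141, 0.001, 1.536]
wrist_force: [-5.7, -0.8, 6.3]
finger_gap: 15.8
finger_force: 25.0
```

drive_tool --rows '[3, 0, 0, 0, 0, 0, -1, 3, 0, 0, 0, 0, 0, -1, 2, 0, 0, 0, 0, 0, -1, 2, 0, 0, 0, 0, 0, -1, 0, 0, 0, 0, 0, 0, -1]'

```text
t: 14.87
position: [636.6, -153.1, 117.9]
ee_rot: [-3.141, 0.001, 1.535]
wrist_force: [-5.3, -1.6, 5.6]
finger_gap: 15.9
finger_force: 25.0
```

drive_tool --rows '[2, 0, 0, 0, 0, 0, -1, 1, 0, 0, 0, 0, 0, -1, 1, 0, 0, 0, 0, 0, -1, 0, 0, 0, 0, 0, 0, -1]'

```text
t: 15.2
position: [636.7, -149.8, 117.9]
ee_rot: [-3.141, 0.002, 1.535]
wrist_force: [-5.3, -7.9, 4.6]
finger_gap: 16.0
finger_force: 25.0
```

drive_tool --rows '[1.5, 0, 0, 0, 0, 0, -1, 0, 0, 0, 0, 0, 0, -1, 0, 0, 0, 0, 0, 0, -1]'

```text
t: 15.45
position: [636.7, -149.2, 118.0]
ee_rot: [-3.141, 0.003, 1.535]
wrist_force: [-6.1, -11.6, 5.2]
finger_gap: 16.0
finger_force: 25.0
```

drive_tool --rows '[0, 0, 0, 0, 0, 0, 0.2, 0, 0, 0, 0, 0, 0, 0.2, 0, 0, -5, 0, 0, 0, 0.2, 0, 0, -25, 0, 0, 0, 0.2, 0, 0, -34, 0, 0, 0, 0.2, 0, 0, -34, 0, 0, 0, 0.2, 0, 0, -34, 0, 0, 0, 0.2, -28.5, -17.5, 0, 0, 0, 0, 0.2, -28.5, -17.5, 0, 0, 0, 0, 0.2, -28.5, -17.5, 0, 0, 0, 0, 0.2, -28.5, -17.5, 0, 0, 0, 0, 0.2, -28.5, -17.5, 0, 0, 0, 0, 0.2, -28.5, -17.5, 0, 0, 0, 0, 0.2, -28.5, -17.5, 0, 0, 0, 0, 0.2, -28.5, -17.5, 0, 0, 0, 0, 0.2, -28.5, -17.5, 0, 0, 0, 0, 0.2, 0, 0, 0, 0, 0, 0, 0.2, 0, 0, 0, 0, 0, 0, 0.2]'

```text
t: 16.95
position: [470.1, -398.9, 249.4]
ee_rot: [3.141, -0.0, 1.533]
wrist_force: [-0.4, -0.3, -0.6]
finger_gap: 57.2
finger_force: 0.0
```

```bash
python3 - <<'E'
from h import *
snap('wrist'); s=ctrl.state(); print(s['t'],s['position'],s['ee_rot'])
w=wld()['image'][0:340,180:580]
c=snap('scene'); sc=c['image'][190:370,180:420]
cv2.imwrite('pics/c5.png',np.hstack([w,cv2.resize(sc,(400,340),interpolation=cv2.INTER_CUBIC)])[:,:,::-1])
E
```

```text
17.0 [ 470.76008198 -397.85522776  249.33006008] [ 3.14118810e+00 -2.69393611e-04  1.53432993e+00]
```

View pics/c5.png

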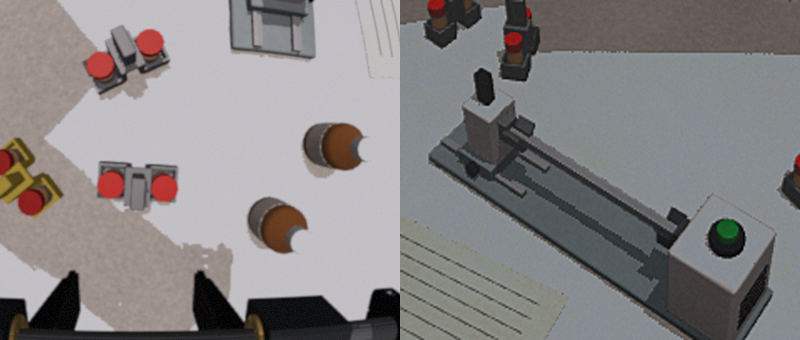

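The bar is seated in both bearings in the scene half. In the wrist half, two grey carriers have caps at crop (101,66)/(150,42) and (111,184)/(164,186). From here I'll measure carriers numerically from their cap blobs.

```bash
cat >> h.py <<'E'
def caps(z=60,shoot=False):
    if shoot: snap('wrist')
    c=wld(); hsv=cv2.cvtColor(c['image'],cv2.COLOR_RGB2HSV); H,S,V=[hsv[:,:,i].astype(int) for i in range(3)]
    m=((H<6)|(H>174))&(S>150)&(V>110)
    n,l,st,ce=cv2.connectedComponentsWithStats(m.astype(np.uint8))
    P=[(wray(c,ce[i],z),ce[i],st[i,4]) for i in range(1,n) if 120<st[i,4]<3000]
    print('tcp',c['s_pos'].round(1),'yaw',np.degrees(c['s_rot'][2]).round(2))
    for i in range(len(P)):
        for j in range(i):
            d=P[i][0]-P[j][0]; L=np.linalg.norm(d)
            if 45<L<62:
                if d[0]<0:d=-d
                m=(P[i][0]+P[j][0])/2; a=np.degrees(np.arctan2(d[1],d[0]))
                print('pair',m.round(1),'L',L.round(1),'ang',a.round(1),'tool yaw',(90+a).round(1),'px',P[i][1].round(),P[j][1].round(),P[i][2],P[j][2])
def go(x,y,z,yaw):
    s=ctrl.state(); r=s['ee_rot'][2]; d=np.array([x,y])-s['position'][:2]
    tx=np.array([np.cos(r),np.sin(r)]); ty=np.array([np.sin(r),-np.cos(r)])
    print('shift(tool now)',(d@tx).round(1),(d@ty).round(1),'down',(s['position'][2]-z).round(1),'turn z',(np.degrees(r)-yaw).round(1))
E
python3 -c "
from h import *
caps()"
```

```text
tcp [ 470.1 -398.9  249.4] yaw 87.83
pair [ 465.4 -241.9   60. ] L 52.3 ang 23.3 tool yaw 113.3 px [280.  65.] [330.  42.] 542 504
pair [ 472.2 -372.4   60. ] L 51.9 ang -5.6 tool yaw 84.4 px [344. 188.] [291. 184.] 538 554
pair [ 348.4 -361.8   60. ] L 52.6 ang -55.7 tool yaw 34.3 px [210. 202.] [179. 162.] 442 419
```

drive_tool --rows '[13.2, 0.8, 20, 0, 0, 3.5, 0.2, 13.2, 0.8, 30, 0, 0, 0, 0.2, 0, 0, 30, 0, 0, 0, 0.2, 0, 0, 30, 0, 0, 0, 0.2, 0, 0, 30, 0, 0, 0, 0.2, 0, 0, 25, 0, 0, 0, 0.2, 0, 0, 15, 0, 0, 0, 0.2, 0, 0, 0, 0, 0, 0, -1, 0, 0, 0, 0, 0, 0, -1, 0, 0, 0, 0, 0, 0, -1, 0, 0, 0, 0, 0, 0, -1, 0, 0, 0, 0, 0, 0, -1, 0, 0, 0, 0, 0, 0, -1, 0, 0, 0, 0, 0, 0, -1, 0, 0, 0, 0, 0, 0, -1, 0, 0, 0, 0, 0, 0, -1]' --newtons 40

```text
t: 18.38
position: [474.1, -371.7, 69.2]
ee_rot: [3.141, -0.0, 1.474]
wrist_force: [0.6, -0.3, -0.7]
finger_gap: 11.9
finger_force: 40.0
```

drive_tool --rows '[0, 0, -8, 0, 0, 0, -1, 0, 0, -25, 0, 0, 0, -1, 0, 0, -35, 0, 0, 0, -1, 0, 0, -35, 0, 0, 0, -1, 0, 0, -35, 0, 0, 0, -1, 0, 0, -28, 0, 0, 0, -1, 30.2, 12.2, 0, 0, 0, 0, -1, 30.2, 12.2, 0, 0, 0, 0, -1, 30.2, 12.2, 0, 0, 0, 0, -1, 30.2, 12.2, 0, 0, 0, 0, -1, 30.2, 12.2, 0, 0, 0, 0, -1, 30.2, 12.2, 0, 0, 0, 0, -1, 30.2, 12.2, 0, 0, 0, 0, -1, 30.2, 12.2, 0, 0, 0, 0, -1, 30.2, 12.2, 0, 0, 0, 0, -1, 30.2, 12.2, 0, 0, 0, 0, -1, 30.3, 12.7, 0, 0, 0, -3.5, -1, 0, 0, 0, 0, 0, 0, -1, 0, 0, 0, 0, 0, 0, -1]'

```text
t: 19.97
position: [640.4, -52.4, 235.2]
ee_rot: [-3.141, -0.0, 1.538]
wrist_force: [-0.3, -0.5, -1.7]
finger_gap: 11.6
finger_force: 40.0
```

```bash
python3 - <<'E'
from h import *
s=ctrl.state(); caps(s['position'][2]-9,True); print(s['position'],s['finger_gap'])
cv2.imwrite('pics/w6.png',wld()['image'][:,:,::-1])
go(640.3,-54,180,87.97)
E
```

```text
tcp [640.4 -52.4 235.2] yaw 88.12
pair [640.4 -51.  226.2] L 54.2 ang -2.0 tool yaw 88.0 px [368. 282.] [264. 282.] 1321 1333
[640.44180688 -52.35060811 235.22043173] 11.61888678788692
shift(tool now) -0.5 0.3 down 55.2 turn z 0.0
```

View pics/w6.png

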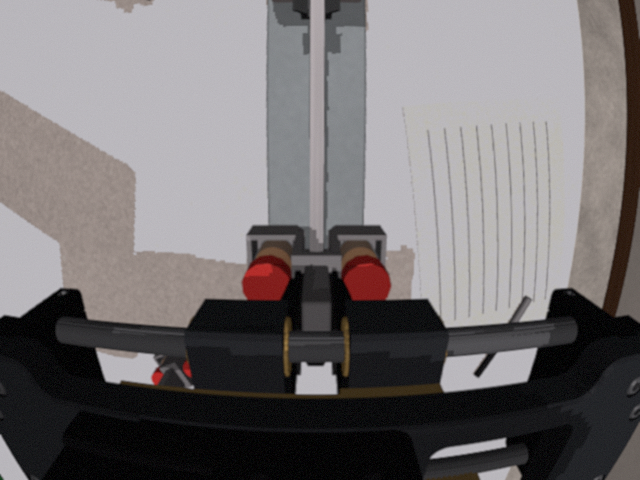

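The carrier is held straight, with caps at (264,282) and (368,282), and the bar runs directly ahead at column 317. Lowering it.

```bash
cat >> h.py <<'E'
def bar(vs=(60,100,150,190)):
    c=wld(); g=cv2.GaussianBlur(cv2.cvtColor(c['image'],cv2.COLOR_RGB2GRAY),(3,3),0).astype(int)
    for v in vs:
        r=g[v,295:340]; m=np.where(r>150)[0]
        if len(m): p=wray(c,(295+m.mean(),v),91); print('bar',v,len(m),(295+m.mean()).round(1),p.round(1),'model',(642.8+.0355*(p[1]-16.2)).round(1))
E
python3 -c "
from h import *
bar()"
```

```text
bar 60 12 316.5 [645.5  88.1  91. ] model 645.4
bar 100 12 316.5 [644.3  53.5  91. ] model 644.1
bar 150 13 316.0 [642.5  11.1  91. ] model 642.6
bar 190 12 315.5 [640.9 -23.   91. ] model 641.4
```

drive_tool --rows '[-1, 0, 20, 0, 0, 0, -1, 0, 0, 30, 0, 0, 0, -1, 0, 0, 20, 0, 0, 0, -1, 0, 0, 6, 0, 0, 0, -1, 0, 0, 6, 0, 0, 0, -1, 0, 0, 6, 0, 0, 0, -1, 0, 0, 6, 0, 0, 0, -1, 0, 0, 6, 0, 0, 0, -1, 0, 0, 6, 0, 0, 0, -1, 0, 0, 6, 0, 0, 0, -1, 0, 0, 6, 0, 0, 0, -1, 0, 0, 6, 0, 0, 0, -1, 0, 0, 5, 0, 0, 0, -1, 0, 0, 0, 0, 0, 0, -1]'

```text
t: 21.18
position: [639.8, -54.8, 104.9]
ee_rot: [-3.14, -0.0, 1.535]
wrist_force: [1.1, 1.3, -1.6]
finger_gap: 11.9
finger_force: 40.0
```

drive_tool --rows '[0, 0, 2, 0, 0, 0, -1, 0, 0, 1, 0, 0, 0, -1, 0, 0, 1, 0, 0, 0, -1, 0, 0, 0, 0, 0, 0, -1]'

```text
t: 21.52
position: [640.2, -54.9, 102.1]
ee_rot: [3.141, -0.0, 1.535]
wrist_force: [1.1, -0.5, -1.6]
finger_gap: 11.9
finger_force: 40.0
```

drive_tool --rows '[0, 0, 1, 0, 0, 0, -1, 0, 0, 1, 0, 0, 0, -1, 0, 0, 0, 0, 0, 0, -1]'

```text
t: 21.77
position: [640.4, -54.9, 101.6]
ee_rot: [3.14, 0.0, 1.535]
wrist_force: [-2.3, 1.2, 10.8]
finger_gap: 11.7
finger_force: 40.0
```

drive_tool --rows '[0, 0, -0.7, 0, 0, 0, 0.2, 0, 0, 0, 0, 0, 0, 0.2, 0, 0, 0, 0, 0, 0, 0.2, 0, 0, 0, 0, 0, 0, 0.2, 0, 0, -20, 0, 0, 0, 0.2, 0, 0, -35, 0, 0, 0, 0.2, 0, 0, -35, 0, 0, 0, 0.2, 0, 0, -35, 0, 0, 0, 0.2, -27.5, -23.9, -8, 0, 0, 0, 0.2, -27.5, -23.9, 0, 0, 0, 0, 0.2, -27.5, -23.9, 0, 0, 0, 0, 0.2, -27.5, -23.9, 0, 0, 0, 0, 0.2, -27.5, -23.9, 0, 0, 0, 0, 0.2, -27.5, -23.9, 0, 0, 0, 0, 0.2, -27.2, -24, 0, 0, 0, 0, 0.2, 0, 0, 0, 0, 0, -6.4, 0.2, 0, 0, 0, 0, 0, -6.4, 0.2, 0, 0, 0, 0, 0, -6.3, 0.2, 0, 0, 0, 0, 0, -6.3, 0.2, 0, 0, 0, 0, 0, 0, 0.2]'

```text
t: 23.43
position: [466.0, -241.2, 233.7]
ee_rot: [3.142, -0.0, 1.983]
wrist_force: [0.0, 0.1, -0.6]
finger_gap: 57.0
finger_force: 0.0
```

```bash
python3 -c "
from h import *
caps(60,True); s=ctrl.state(); print(s['position'],s['ee_rot'],s['t'])"
```

```text
tcp [ 466.  -241.2  233.7] yaw 113.63
pair [662.3 -48.3  60. ] L 61.0 ang -8.1 tool yaw 81.9 px [575. 146.] [540. 111.] 148 496
pair [ 464.8 -239.9   60. ] L 51.7 ang 23.5 tool yaw 113.5 px [343. 214.] [288. 214.] 569 561
pair [ 348.  -358.4   60. ] L 47.6 ang -52.6 tool yaw 37.4 px [176. 294.] [161. 252.] 135 379
[ 466.04420097 -241.07073348  233.73441856] [ 3.14153331e+00 -1.69492241e-04  1.97669331e+00] 23.4833
```

drive_tool --rows '[0.5, -0.5, 20, 0, 0, 0, 0.2, 0, 0, 30, 0, 0, 0, 0.2, 0, 0, 35, 0, 0, 0, 0.2, 0, 0, 35, 0, 0, 0, 0.2, 0, 0, 27, 0, 0, 0, 0.2, 0, 0, 17.5, 0, 0, 0, 0.2, 0, 0, 0, 0, 0, 0, -1, 0, 0, 0, 0, 0, 0, -1, 0, 0, 0, 0, 0, 0, -1, 0, 0, 0, 0, 0, 0, -1, 0, 0, 0, 0, 0, 0, -1, 0, 0, 0, 0, 0, 0, -1, 0, 0, 0, 0, 0, 0, -1, 0, 0, 0, 0, 0, 0, -1, 0, 0, 0, 0, 0, 0, -1]'

```text
t: 24.73
position: [465.5, -240.9, 69.7]
ee_rot: [3.141, 0.0, 1.979]
wrist_force: [-1.2, 0.4, 6.2]
finger_gap: 11.8
finger_force: 40.0
```

drive_tool --rows '[0, 0, -8, 0, 0, 0, -1, 0, 0, -25, 0, 0, 0, -1, 0, 0, -35, 0, 0, 0, -1, 0, 0, -35, 0, 0, 0, -1, 0, 0, -35, 0, 0, 6.4, -1, 0, 0, -28, 0, 0, 6.4, -1, 0, 0, 0, 0, 0, 6.3, -1, 0, 0, 0, 0, 0, 6.3, -1, 27.1, 18.7, 0, 0, 0, 0, -1, 27.1, 18.7, 0, 0, 0, 0, -1, 27.1, 18.7, 0, 0, 0, 0, -1, 27.1, 18.7, 0, 0, 0, 0, -1, 27.1, 18.7, 0, 0, 0, 0, -1, 27.1, 18.7, 0, 0, 0, 0, -1, 27.1, 18.7, 0, 0, 0, 0, -1, 27.1, 18.7, 0, 0, 0, 0, -1, 27.2, 18.5, 0, 0, 0, 0, -1, 0, 0, 0, 0, 0, 0, -1, 0, 0, 0, 0, 0, 0, -1]'

```text
t: 26.32
position: [642.2, -1.5, 235.0]
ee_rot: [-3.141, -0.0, 1.538]
wrist_force: [-0.1, -0.5, -1.1]
finger_gap: 11.8
finger_force: 40.0
```

```bash
python3 - <<'E'
from h import *
s=ctrl.state(); caps(s['position'][2]-9,True); print(s['position'],s['finger_gap'],s['t']); bar((60,100,150))
go(642.1,-3,180,87.97)
E
```

```text
tcp [642.2  -1.5 235. ] yaw 88.1
pair [642.2   1.  226. ] L 53.6 ang -1.9 tool yaw 88.1 px [367. 280.] [265. 280.] 1448 1458
[642.21582241  -1.45531497 235.01972598] 11.794423685046935 26.3167
bar 60 13 317.0 [647.6 138.9  91. ] model 647.2
bar 100 14 316.5 [646.  104.4  91. ] model 645.9
bar 150 13 316.0 [644.2  62.   91. ] model 644.4
shift(tool now) -0.5 0.4 down 55.2 turn z 0.1
```

drive_tool --rows '[-1, 0, 20, 0, 0, 0, -1, 0, 0, 30, 0, 0, 0, -1, 0, 0, 20, 0, 0, 0, -1, 0, 0, 6, 0, 0, 0, -1, 0, 0, 6, 0, 0, 0, -1, 0, 0, 6, 0, 0, 0, -1, 0, 0, 6, 0, 0, 0, -1, 0, 0, 6, 0, 0, 0, -1, 0, 0, 6, 0, 0, 0, -1, 0, 0, 6, 0, 0, 0, -1, 0, 0, 6, 0, 0, 0, -1, 0, 0, 6, 0, 0, 0, -1, 0, 0, 5, 0, 0, 0, -1, 0, 0, 2, 0, 0, 0, -1, 0, 0, 1, 0, 0, 0, -1, 0, 0, 1, 0, 0, 0, -1, 0, 0, 0, 0, 0, 0, -1]'

```text
t: 27.78
position: [642.1, -3.9, 102.7]
ee_rot: [3.141, -0.0, 1.535]
wrist_force: [-0.3, 0.1, -0.2]
finger_gap: 12.0
finger_force: 40.0
```

drive_tool --rows '[0, 0, 1, 0, 0, 0, -1, 0, 0, 0.7, 0, 0, 0, -1, 0, 0, 0, 0, 0, 0, -1]'

```text
t: 28.03
position: [642.2, -3.9, 102.6]
ee_rot: [3.14, 0.0, 1.535]
wrist_force: [-6.1, 0.3, 15.4]
finger_gap: 11.9
finger_force: 40.0
```

drive_tool --rows '[0, 0, -0.7, 0, 0, 0, 0.2, 0, 0, 0, 0, 0, 0, 0.2, 0, 0, 0, 0, 0, 0, 0.2, 0, 0, 0, 0, 0, 0, 0.2, 0, 0, -20, 0, 0, 0, 0.2, 0, 0, -35, 0, 0, 0, 0.2, 0, 0, -35, 0, 0, 0, 0.2, 0, 0, -35, 0, 0, 0, 0.2, 29, -28.4, -6, 0, 0, 0, 0.2, 29, -28.4, 0, 0, 0, 0, 0.2, 29, -28.4, 0, 0, 0, 0, 0.2, 29, -28.4, 0, 0, 0, 0, 0.2, 29, -28.4, 0, 0, 0, 0, 0.2, 29, -28.4, 0, 0, 0, 0, 0.2, 29, -28.4, 0, 0, 0, 0, 0.2, 28.7, -28.3, 0, 0, 0, 0, 0.2, 0, 0, 0, 0, 0, 6, 0.2, 0, 0, 0, 0, 0, 6, 0.2, 0, 0, 0, 0, 0, 5.8, 0.2, 0, 0, 0, 0, 0, 0, 0.2]'

```text
t: 29.7
position: [423.2, 236.0, 232.4]
ee_rot: [3.141, -0.0, 1.221]
wrist_force: [-0.2, 0.2, 0.1]
finger_gap: 56.9
finger_force: 0.0
```

```bash
python3 -c "
from h import *
caps(60,True); s=ctrl.state(); print(s['position'],s['ee_rot'],s['t'])"
```

```text
tcp [423.2 236.  232.4] yaw 69.95
pair [193.2 570.5  60. ] L 50.3 ang -75.4 tool yaw 14.6 px [36. 37.] [22. 11.] 579 419
pair [444.1 367.4  60. ] L 52.1 ang -21.7 tool yaw 68.3 px [317.  77.] [259.  77.] 611 565
pair [421.6 236.6  60. ] L 52.1 ang -19.9 tool yaw 70.1 px [287. 217.] [342. 216.] 551 569
[423.26047382 235.81996267 232.30418121] [ 3.14156451e+00 -1.27330736e-04  1.22653474e+00] 29.75
```

drive_tool --rows '[0, -0.7, 20, 0, 0, 0, 0.2, 0, 0, 30, 0, 0, 0, 0.2, 0, 0, 35, 0, 0, 0, 0.2, 0, 0, 35, 0, 0, 0, 0.2, 0, 0, 27, 0, 0, 0, 0.2, 0, 0, 16, 0, 0, 0, 0.2, 0, 0, 0, 0, 0, 0, -1, 0, 0, 0, 0, 0, 0, -1, 0, 0, 0, 0, 0, 0, -1, 0, 0, 0, 0, 0, 0, -1, 0, 0, 0, 0, 0, 0, -1, 0, 0, 0, 0, 0, 0, -1, 0, 0, 0, 0, 0, 0, -1, 0, 0, 0, 0, 0, 0, -1, 0, 0, 0, 0, 0, 0, -1]'

```text
t: 31.0
position: [422.7, 236.0, 69.5]
ee_rot: [3.141, -0.0, 1.225]
wrist_force: [0.2, 0.0, -0.9]
finger_gap: 11.9
finger_force: 40.0
```

drive_tool --rows '[0, 0, -8, 0, 0, 0, -1, 0, 0, -25, 0, 0, 0, -1, 0, 0, -35, 0, 0, 0, -1, 0, 0, -35, 0, 0, 0, -1, 0, 0, -35, 0, 0, -6, -1, 0, 0, -28, 0, 0, -6, -1, 0, 0, 0, 0, 0, -5.8, -1, -22.5, 28.5, 0, 0, 0, 0, -1, -22.5, 28.5, 0, 0, 0, 0, -1, -22.5, 28.5, 0, 0, 0, 0, -1, -22.5, 28.5, 0, 0, 0, 0, -1, -22.5, 28.5, 0, 0, 0, 0, -1, -22.5, 28.5, 0, 0, 0, 0, -1, -22.5, 28.5, 0, 0, 0, 0, -1, -22.5, 28.3, 0, 0, 0, 0, -1, 0, 0, 0, 0, 0, 0, -1, 0, 0, 0, 0, 0, 0, -1]'

```text
t: 32.42
position: [644.3, 46.7, 234.9]
ee_rot: [-3.14, -0.0, 1.533]
wrist_force: [-0.7, 0.5, -1.1]
finger_gap: 12.3
finger_force: 40.0
```

```bash
python3 - <<'E'
from h import *
s=ctrl.state(); caps(s['position'][2]-9,True); print(s['position'],s['finger_gap'],s['t']); bar((100,150))
go(643.9,48,180,87.97)
E
```

```text
tcp [644.3  46.7 234.9] yaw 87.84
pair [644.3  48.4 225.9] L 53.9 ang -2.2 tool yaw 87.8 px [367. 281.] [264. 281.] 1372 1386
[644.32415075  46.65212855 234.88074425] 12.318836532307232 32.4167
bar 150 13 316.0 [646.5 110.1  91. ] model 646.1
shift(tool now) 0.4 0.4 down 55.1 turn z -0.1
```

drive_tool --rows '[0, -0.3, 20, 0, 0, 0, -1, 0, 0, 30, 0, 0, 0, -1, 0, 0, 20, 0, 0, 0, -1, 0, 0, 6, 0, 0, 0, -1, 0, 0, 6, 0, 0, 0, -1, 0, 0, 6, 0, 0, 0, -1, 0, 0, 6, 0, 0, 0, -1, 0, 0, 6, 0, 0, 0, -1, 0, 0, 6, 0, 0, 0, -1, 0, 0, 6, 0, 0, 0, -1, 0, 0, 6, 0, 0, 0, -1, 0, 0, 6, 0, 0, 0, -1, 0, 0, 5, 0, 0, 0, -1, 0, 0, 2, 0, 0, 0, -1, 0, 0, 1, 0, 0, 0, -1, 0, 0, 1, 0, 0, 0, -1, 0, 0, 0, 0, 0, 0, -1]'

```text
t: 33.88
position: [643.7, 48.0, 102.4]
ee_rot: [3.141, -0.0, 1.535]
wrist_force: [0.3, -0.2, -1.3]
finger_gap: 11.7
finger_force: 40.0
```

drive_tool --rows '[0, 0, 1, 0, 0, 0, -1, 0, 0, 0.5, 0, 0, 0, -1, 0, 0, 0, 0, 0, 0, -1]'

```text
t: 34.13
position: [643.9, 48.0, 102.2]
ee_rot: [3.14, -0.0, 1.535]
wrist_force: [-2.5, -0.4, 8.9]
finger_gap: 11.8
finger_force: 40.0
```

drive_tool --rows '[0, 0, -0.7, 0, 0, 0, 0.2, 0, 0, 0, 0, 0, 0, 0.2, 0, 0, 0, 0, 0, 0, 0.2, 0, 0, 0, 0, 0, 0, 0.2, 0, 0, -20, 0, 0, 0, 0.2, 0, 0, -35, 0, 0, 0, 0.2, 0, 0, -35, 0, 0, 0, 0.2, 0, 0, -35, 0, 0, 0, 0.2, 31.1, -21, -6, 0, 0, 0, 0.2, 31.1, -21, 0, 0, 0, 0, 0.2, 31.1, -21, 0, 0, 0, 0, 0.2, 31.1, -21, 0, 0, 0, 0, 0.2, 31.1, -21, 0, 0, 0, 0, 0.2, 31.1, -21, 0, 0, 0, 0, 0.2, 31.1, -21, 0, 0, 0, 0, 0.2, 31.1, -21, 0, 0, 0, 0, 0.2, 31.1, -21, 0, 0, 0, 0, 0.2, 31.3, -21.2, 0, 0, 0, 0, 0.2]'

```text
t: 35.63
position: [443.4, 367.8, 232.6]
ee_rot: [3.141, -0.0, 1.535]
wrist_force: [1.6, -0.3, -0.1]
finger_gap: 57.1
finger_force: 0.0
```

drive_tool --rows '[0, 0, 0, 0, 0, 6.6, 0.2, 0, 0, 0, 0, 0, 6.6, 0.2, 0, 0, 0, 0, 0, 6.6, 0.2, 0, 0, 0, 0, 0, 0, 0.2]'

```text
t: 35.97
position: [444.4, 366.7, 232.5]
ee_rot: [-3.142, 0.0, 1.185]
wrist_force: [0.3, -0.4, -0.0]
finger_gap: 57.1
finger_force: 0.0
```

```bash
python3 -c "
from h import *
caps(60,True); s=ctrl.state(); print(s['position'],s['ee_rot'],s['t'])"
```

```text
tcp [444.4 366.7 232.5] yaw 67.9
pair [215.1 714.2  60. ] L 56.7 ang -79.0 tool yaw 11.0 px [29. 42.] [15. 11.] 540 533
pair [245.8 689.6  60. ] L 51.0 ang 7.2 tool yaw 97.2 px [29. 42.] [58. 12.] 540 547
pair [275.4 667.7  60. ] L 51.1 ang -80.3 tool yaw 9.7 px [74. 43.] [58. 12.] 702 547
pair [196.8 681.9  60. ] L 48.3 ang 10.8 tool yaw 100.8 px [ 6. 70.] [29. 42.] 350 540
pair [266.7 621.5  60. ] L 49.4 ang 58.2 tool yaw 148.2 px [67. 88.] [74. 43.] 2332 702
pair [174.8 652.3  60. ] L 50.3 ang -86.0 tool yaw 4.0 px [ 17. 103.] [ 6. 70.] 541 350
pair [180.4 601.5  60. ] L 52.0 ang -81.6 tool yaw 8.4 px [ 33. 138.] [ 17. 103.] 612 541
pair [444.4 369.   60. ] L 52.0 ang -21.7 tool yaw 68.3 px [343. 214.] [288. 214.] 578 564
[444.4994098  366.53021958 232.4526489 ] [-3.14151091e+00  2.58776923e-05  1.19181869e+00] 36.0167
```

drive_tool --rows '[1, 0, 20, 0, 0, 0, 0.2, 0, 0, 30, 0, 0, 0, 0.2, 0, 0, 35, 0, 0, 0, 0.2, 0, 0, 35, 0, 0, 0, 0.2, 0, 0, 27, 0, 0, 0, 0.2, 0, 0, 16, 0, 0, 0, 0.2, 0, 0, 0, 0, 0, 0, -1, 0, 0, 0, 0, 0, 0, -1, 0, 0, 0, 0, 0, 0, -1, 0, 0, 0, 0, 0, 0, -1, 0, 0, 0, 0, 0, 0, -1, 0, 0, 0, 0, 0, 0, -1, 0, 0, 0, 0, 0, 0, -1, 0, 0, 0, 0, 0, 0, -1, 0, 0, 0, 0, 0, 0, -1]'

```text
t: 37.27
position: [444.9, 367.4, 69.7]
ee_rot: [3.142, -0.0, 1.19]
wrist_force: [0.2, 0.2, -1.5]
finger_gap: 11.8
finger_force: 40.0
```

drive_tool --rows '[0, 0, -8, 0, 0, 0, -1, 0, 0, -25, 0, 0, 0, -1, 0, 0, -35, 0, 0, 0, -1, 0, 0, -35, 0, 0, 0, -1, 0, 0, -35, 0, 0, -6.6, -1, 0, 0, -28, 0, 0, -6.6, -1, 0, 0, 0, 0, 0, -6.6, -1, -29, 23.4, 0, 0, 0, 0, -1, -29, 23.4, 0, 0, 0, 0, -1, -29, 23.4, 0, 0, 0, 0, -1, -29, 23.4, 0, 0, 0, 0, -1, -29, 23.4, 0, 0, 0, 0, -1, -29, 23.4, 0, 0, 0, 0, -1, -29, 23.4, 0, 0, 0, 0, -1, -29, 23.4, 0, 0, 0, 0, -1, -29, 23.1, 0, 0, 0, 0, -1, 0, 0, 0, 0, 0, 0, -1, 0, 0, 0, 0, 0, 0, -1, 0, 0, 0, 0, 0, 0, -1]'

```text
t: 38.85
position: [645.4, 99.2, 235.6]
ee_rot: [-3.141, -0.0, 1.535]
wrist_force: [-0.8, 0.4, -1.2]
finger_gap: 12.0
finger_force: 40.0
```

```bash
python3 - <<'E'
from h import *
s=ctrl.state(); caps(s['position'][2]-9,True); print(s['position'],s['finger_gap'],s['t'])
go(645.7,99,180,87.97)
E
```

```text
tcp [645.4  99.2 235.6] yaw 87.94
pair [645.4 101.7 226.6] L 53.6 ang -2.0 tool yaw 88.0 px [367. 280.] [265. 280.] 1456 1459
[645.4011646   99.23378108 235.59870981] 11.978264451047815 38.85
shift(tool now) -0.8 0.5 down 55.8 turn z 0.0
```

drive_tool --rows '[-2, 0.2, 20, 0, 0, 0, -1, 0, 0, 30, 0, 0, 0, -1, 0, 0, 20, 0, 0, 0, -1, 0, 0, 6, 0, 0, 0, -1, 0, 0, 6, 0, 0, 0, -1, 0, 0, 6, 0, 0, 0, -1, 0, 0, 6, 0, 0, 0, -1, 0, 0, 6, 0, 0, 0, -1, 0, 0, 6, 0, 0, 0, -1, 0, 0, 6, 0, 0, 0, -1, 0, 0, 6, 0, 0, 0, -1, 0, 0, 6, 0, 0, 0, -1, 0, 0, 5, 0, 0, 0, -1, 0, 0, 2, 0, 0, 0, -1, 0, 0, 1, 0, 0, 0, -1, 0, 0, 1, 0, 0, 0, -1, 0, 0, 0, 0, 0, 0, -1]'

```text
t: 40.32
position: [646.2, 97.1, 102.7]
ee_rot: [3.141, -0.0, 1.535]
wrist_force: [0.1, -0.3, -1.4]
finger_gap: 12.1
finger_force: 40.0
```

drive_tool --rows '[0, 0, 1, 0, 0, 0, -1, 0, 0, 0.5, 0, 0, 0, -1, 0, 0, 0, 0, 0, 0, -1]'

```text
t: 40.57
position: [646.2, 97.1, 102.4]
ee_rot: [3.14, -0.0, 1.535]
wrist_force: [-3.7, -1.2, 8.9]
finger_gap: 11.7
finger_force: 40.0
```

drive_tool --rows '[0, 0, -0.7, 0, 0, 0, 0.2, 0, 0, 0, 0, 0, 0, 0.2, 0, 0, 0, 0, 0, 0, 0.2, 0, 0, 0, 0, 0, 0, 0.2, 0, 0, -20, 0, 0, 0, 0.2, 0, 0, -35, 0, 0, 0, 0.2, 0, 0, -35, 0, 0, 0, 0.2, 0, 0, -35, 0, 0, 0, -1, 10, 1, -33, 0, 0, 0, -1, 12, 1, 0, 0, 0, 0, -1, 12, 1, 0, 0, 0, 0, -1, 0, 0, 0, 0, 0, 0, -1, 0, 0, 0, 0, 0, 0, -1, 0, 0, 0, 0, 0, 0, -1]'

```text
t: 41.73
position: [649.8, 130.8, 258.1]
ee_rot: [-3.139, 0.0, 1.536]
wrist_force: [0.6, -0.1, -0.2]
finger_gap: 15.7
finger_force: 0.0
```

```bash
python3 - <<'E'
from h import *
snap('wrist'); c=wld(); s=ctrl.state(); print(s['position'],s['t'],s['finger_gap'])
hsv=cv2.cvtColor(c['image'],cv2.COLOR_RGB2HSV)
m=((hsv[:,:,0]>50)&(hsv[:,:,0]<75)&(hsv[:,:,1]>150)&(hsv[:,:,2]>60)).astype(np.uint8)
n,l,st,ce=cv2.connectedComponentsWithStats(m)
for i in range(1,n):
    if st[i,4]>100: print(ce[i].round(1),st[i],wray(c,ce[i],130).round(1),wray(c,ce[i],140).round(1))
t=snap('top'); sc=snap('scene')
a=cv2.resize(sc['image'][170:380,180:440],(400,323),interpolation=cv2.INTER_CUBIC)
b=cv2.resize(t['image'][120:280,220:460],(400,267),interpolation=cv2.INTER_CUBIC); b=cv2.copyMakeBorder(b,0,56,0,0,0)
w=cv2.resize(c['image'][0:330],(400,206)); w=cv2.copyMakeBorder(w,0,0,0,400,0)
cv2.imwrite('pics/v13.png',np.vstack([np.hstack([a,b]),w])[:,:,::-1])
E
```

```text
[649.90477813 130.57304313 258.37661427] 41.7833 11.907437556770507
```

View pics/v13.png

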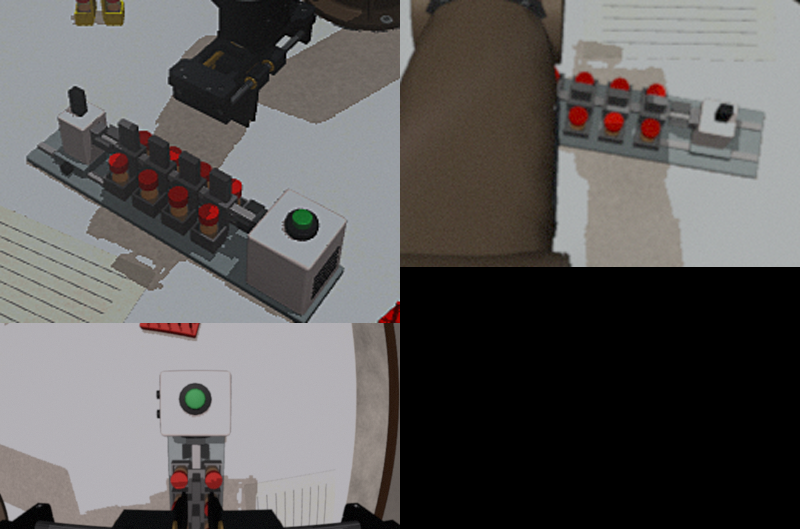

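All four carriers hang straight and evenly spaced between the bearings. The button is at about (312,122) in the wrist image.

```bash
python3 - <<'E'
from h import *
c=wld(); im=c['image'][80:165,260:370].astype(int)
m=(im[:,:,1]>im[:,:,0]+40).astype(np.uint8); y,x=np.nonzero(m); uv=(260+x.mean(),80+y.mean()); print(uv,m.sum())
for z in (125,132,140): print(z,wray(c,uv,z).round(1), 'diam',np.linalg.norm(wray(c,(uv[0]-np.sqrt(m.sum()/np.pi),uv[1]),z)-wray(c,(uv[0]+np.sqrt(m.sum()/np.pi),uv[1]),z)).round(1))
p=wray(c,uv,132); go(p[0],p[1],150,87.97)
E
```

```text
(np.float64(311.7769696969697), np.float64(120.87636363636364)) 825
125 [649.2 218.5 125. ] diam 26.1
132 [649.3 218.3 132. ] diam 25.5
140 [649.4 218.  140. ] diam 24.8
shift(tool now) 87.8 -4.0 down 108.9 turn z -0.0
```

drive_tool --rows '[29, -1.3, 0, 0, 0, 0, -1, 29, -1.3, 0, 0, 0, 0, -1, 29.5, -1.3, 0, 0, 0, 0, -1, 0, 0, 30, 0, 0, 0, -1, 0, 0, 30, 0, 0, 0, -1, 0, 0, 30, 0, 0, 0, -1, 0, 0, 20, 0, 0, 0, -1, 0, 0, 5, 0, 0, 0, -1, 0, 0, 4, 0, 0, 0, -1, 0, 0, 0, 0, 0, 0, -1]'

```text
t: 42.72
position: [649.5, 218.3, 141.1]
ee_rot: [-3.141, 0.0, 1.535]
wrist_force: [-1.6, -0.4, 2.8]
finger_gap: 0.7
finger_force: 1.0
```

drive_tool --rows '[0, 0, 3, 0, 0, 0, -1, 0, 0, 2, 0, 0, 0, -1, 0, 0, 2, 0, 0, 0, -1, 0, 0, 0, 0, 0, 0, -1]'

```text
t: 43.05
position: [650.2, 218.5, 136.2]
ee_rot: [3.138, -0.001, 1.535]
wrist_force: [-3.1, -2.2, 11.9]
finger_gap: 0.5
finger_force: 6.1
```

drive_tool --rows '[0, 0, 1.5, 0, 0, 0, -1, 0, 0, 0, 0, 0, 0, -1, 0, 0, 0, 0, 0, 0, -1]'

```text
t: 43.3
position: [650.3, 218.5, 136.0]
ee_rot: [3.137, -0.001, 1.535]
wrist_force: [-7.2, -3.4, 23.1]
finger_gap: 0.4
finger_force: 11.4
```

Bottomed out at 136 mm. Lifting off and moving clear for a last look.

drive_tool --rows '[0, 0, -5, 0, 0, 0, -1, 0, 0, -15, 0, 0, 0, -1, 0, 0, -30, 0, 0, 0, -1, 0, 0, -35, 0, 0, 0, -1, 0, 0, -35, 0, 0, 0, -1, 25, -25, 0, 0, 0, 0, -1, 25, -25, 0, 0, 0, 0, -1, 25, -25, 0, 0, 0, 0, -1, 25, -25, 0, 0, 0, 0, -1, 25, -25, 0, 0, 0, 0, -1, 25, -25, 0, 0, 0, 0, -1, 0, 0, 0, 0, 0, 0, -1, 0, 0, 0, 0, 0, 0, -1]'

```text
t: 44.38
position: [503.9, 375.1, 253.0]
ee_rot: [3.14, -0.001, 1.538]
wrist_force: [0.1, -0.2, 0.4]
finger_gap: 0.8
finger_force: 0.0
```

```bash
python3 - <<'E'
from h import *
t=snap('top'); sc=snap('scene'); print(ctrl.state()['t'])
a=cv2.resize(sc['image'][140:400,150:510],(400,289),interpolation=cv2.INTER_CUBIC)
b=cv2.resize(t['image'][110:290,190:470],(400,289),interpolation=cv2.INTER_CUBIC)
cv2.imwrite('pics/v14.png',np.hstack([a,b])[:,:,::-1])
E
```

```text
44.4833
```

View pics/v14.png

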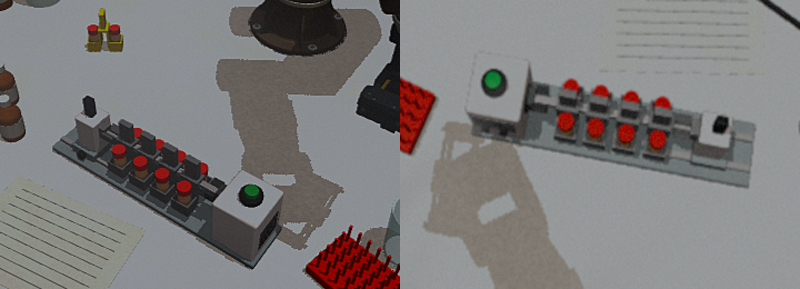

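All four carriers hang straight on the bar between the bearings, the button is up again, and the arm is clear.

```bash
python3 -c "
from workcell import ctrl
print(ctrl.job_done())"
```

```text
the job is handed in; nothing more can be done
None
```

The job is handed in: the bar is held in both sockets, all four carriers hang straight on it clear of the bearings, and the start button was pressed fully, finished at about 44 s of the 210 s allowed; I haven't seen the verdict.

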